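# Post the slide mailer under the drop box's spring flap

## Task

Push the flat slide mailer along its track and into the pit of the drop box: press the flap's long tail down with one fingertip to hold the spring-closed flap open, and while it is held push the mailer under it with the other fingertip until it drops fully in. Open the flap before the mailer reaches it. Then let go so that the flap shuts over the mailer; do not pick the mailer up, and leave the tube, the marker and the clips beside the box where they are.

Things in the scene. Friction and masses are not known exactly. Their poses are not given: they have to be found in the camera images.
- drop_box: White drop box fixed to the table. Origin on the table under the middle of the deck's drop edge; x = push direction, y = towards the flap's tail, z up. From x = -125 mm to 0: level deck, top z = 34 mm, guide rails with inner faces at y = +-19 mm, tops z = 38 mm. From x = 0 to 93 mm: open pit 48 mm wide, floor z = 4 mm, covered by the flap.
- flap (a joint): Opening angle of the grey flap, rad: 0 shut, 0.8 end stop; a spring shuts it. Pressing the tail opens it; the mailer cannot push it open but passes under it at 0.65 or more. Hinge line along the box's x at y = 42 mm, z = 40 mm.
- flap_edge (a point): Middle of the front edge of the flap plate, which covers the pit: x = 20 to 100 mm (the pit is open in front of it), y = -21 to 37 mm, z = 36 to 41 mm in the box's frame when shut. Fully open, its free side stands about 92 mm above the table; nothing is above the deck in front of it.
- tail_pad (a point): On the flap's tail, mid-length, 45 mm from the hinge line. Tail: grey ribbed strip 4 mm thick beside the deck, box x = -140 to 25 mm, a pressing fingertip can slide along it. Shut: slopes up to its outer edge at y = 88, z = 76 mm. At the end stop (about 5 N): top z = 38 mm at y = 68 mm, 34 mm at y = 95 mm. Fingertips 75 mm apart between centres, across the box, reach tail and mailer at once.
- mailer_centre (a point): Centre (half-way up) of the white slide mailer: a flat plastic case 66 mm long (its x, along the track), 34 mm wide, 16 mm high, about 50 g, lying loose on the deck between the rails, its front 17 to 42 mm short of the flap. Its axes are nearly those of the box. It drops flat into the pit once its rear end is about 10 mm past the drop edge.
- tube: Free-standing screw-cap tube, 35 mm wide, 117 mm high, upright on the table to the right; origin under its centre. Leave alone.
- marker: Marker pen lying on the table to the right of the drop box, 137 mm long (its y), 15 mm high; origin under its middle. Leave alone.
- clips: Bunch of small tube clips lying to the right of the drop box, 49 x 32 x 11 mm; origin under its middle. Leave alone.
There are look-alikes about, which are no part of the job. Of the things like the part that bears mailer_centre, leave any that is pink or purple; of the rest the smaller one is meant.

How it is judged:
By the outcome, as a careful person would: the job done as asked, in the order asked, and still so for the second after the job is handed in, with the robot touching nothing.
It also fails if it takes over 38 s, if anything falls off the work surface, if the arm or the gripper's body presses on something with over 40 N, if the wrist force passes 120 N, or if a joint passes its speed limit or range.

## Robot

A 6-joint arm with a two-finger parallel gripper is mounted at the origin on a cart in front of the work surface, level with it; the furniture and walls round the work are solid. World frame = base frame: x ahead of the robot, y to its left, z up, the work surface at z = 0. Lengths are in m, angles in rad, forces in N, time in s.
With the tool pointing down it reaches from about 0.375 to 0.9 m from the base axis. Payload 3.1 kg.
Tool frame: the origin (TCP) lies between the finger pads; the fingertips stand 22 mm ahead of it and the grasp point (between the pads) lies 3 mm ahead of it; z points along the fingers, y is the line along which they close (so a half turn about z gives the same grasp; the last joint's range is limited). The gripper opens to 87 mm and grips with 3 to 60 N. Pads are 19 mm wide; open, the fingers measure 117 mm over their backs; the gripper's body (75 mm by 190 mm) begins 51 mm behind the grasp point.
Start: joints at [1.131, 0.527, 1.433, -0, 1.181, -0.178], TCP at [0.162, 0.604, 0.245] pointing down, gripper open.
Joint ranges: [-3.08, 3.08], [-0.75, 2.2], [0.22, 2.44], [-1.43, 4.57], [0, 2.65], [-2.85, 2.85]. Speed limits (rad/s): [2.79, 2.79, 3.14, 3.14, 3.14, 3.14].

## Interface

Orientations are given as a unit quaternion [x, y, z, w].
In Python, from rig import robot gives the robot as it stands.
- The arm moves only by the tool move_arm, never from a script. Its argument "series" is text: rows parted by semicolons, each of 6 numbers parted by spaces: the shift along the tool's x, y, z in mm, then the turn, a rotation vector about the tool's x, y, z in degrees. In form: dx dy dz ax ay az; .... A call has 1 to 8 rows; each row is the pose to reach, as a shift and turn from the pose commanded when the call began, along the tool's axes at that moment; what a row does not reach only later rows make up. A row lasts 1/12 s, in which the tool goes at most 41.7 mm and 7.16 degrees, less where a joint would pass 70% of its speed; a pose out of reach is approached as far as the arm can. A call with a gripper value outside its range is refused whole. "jaw" is the opening, from 0 (shut) to 1 (fully open), set as the call begins (left out, the last holds). The fingers move at their own pace and stop on an object; "newtons" is the grip in N (left out, the last holds). Time passes only in rows, so rows that repeat a pose let the fingers close. It gives the time, the measured TCP pose, the force, the opening and the grip force at its end, in the units of the state.
- robot.get_obs(): the state, without advancing time (a new reading comes with each control period).
- robot.camera(name): name is "side" or "top" or "wrist"; returns a dict with "img" (384x512x3 uint8, red, green, blue), "mtx" (3x3 intrinsics, pixels), "world_to_cam" (4x4, takes a point from world to camera coordinates). Camera axes: x right, y down, z forward; pixel columns grow to the right and rows downward; lengths in m; the calibration is good to about 2 mm. The wrist camera is an equidistant fisheye: a pixel r from the principal point sees the ray r / f radians off the axis. A picture is of the moment at which its call begins. There is no depth.
- robot.hand_in(): hands the job in; it is judged then, once.
Trained networks look in a picture, given as the dict that the camera call returned (one of the last four; its "shot" number tells which), for a name from the list of things; names that differ only in an ending like _2 or _b are one class to them, and where a whole thing is asked for, a point or a joint stands for the part that bears it (a point fixed in the world has none). Each returns a list of dicts, best first, with "p" (0 to 1); they miss things now and then, are a little off and sometimes report something else, mostly with a low value. They report only what shows in the picture. A call takes as long as a camera call. They do not tell look-alikes from the thing itself.
- robot.search_frame(picture, thing): "xyz" ([x, y, z] in m, in world coordinates, good to about 4 mm: the middle of the surface that is visible of it).
- robot.tip_of(picture, thing): "xyz" ([x, y, z] in m, in world coordinates, good to about 4 mm: a listed point, or the origin of a listed thing).
The state is a dict: "time": time; "q": joint angles; "joint_velocities": joint speeds; "joint_torque": joint torques, N m; "position": TCP position; "tool_rot": TCP orientation; "ft_force": force on the tool from outside, world axes, zero at the start; "moment": the same for the moment, N m; "grip_width": finger opening in m; "grip_force": force on a finger pad.
Only numpy, scipy, OpenCV 4.12 (cv2) and the standard library are available. Lean on these libraries where they do the work, as an engineer would, in place of code of your own. Each camera call takes 0.05 s, during which the arm holds its last target. There are 200 camera calls.

## Working session

There is one attempt and no reset: what is moved stays moved. The work goes in short steps, Python scripts to look and compute and a tool call to move; the robot and the scene stay as the last step left them, time stands still between calls to the robot, and variables do not carry over. Pictures are saved under pics/ and viewed, at most 10 in all, crops included, and the job is handed in when it is done.

Besides the shell and the picture viewer there is one more tool, called after "Request:" as a command line: name --argument value ..., lists and objects as JSON in quotes. move_arm: Moves the arm, as the interface text tells. Its arguments: {"type":"object","properties":{"series":{"type":"string"},"jaw":{"type":"number"},"newtons":{"type":"number"}},"required":["series"]}

```bash
mkdir -p pics
cat > h.py <<'E'
from rig import robot
import numpy as np, cv2
def save(p,n): cv2.imwrite('pics/'+n, p["img"][:,:,::-1])
def proj(p,X):
    c=p["world_to_cam"]@np.r_[X,1]; u=p["mtx"]@c[:3]; return u[:2]/u[2]
def onz(p,uv,z):
    T=p["world_to_cam"];R=T[:3,:3];t=T[:3,3]
    d=R.T@np.linalg.inv(p["mtx"])@np.r_[uv,1]; o=-R.T@t
    return o+d*(z-o[2])/d[2]
E
python3 - <<'E'
from h import *
o=robot.get_obs();print(o['time'],np.round(o['position'],4),np.round(o['tool_rot'],4),o['grip_width'])
for c in("top","side"):
    p=robot.camera(c);save(p,c+"0.png")
    for t in("drop_box","mailer_centre","flap_edge","tail_pad","tube","marker","clips"):
        for r in robot.tip_of(p,t)[:4]: print(c,t,np.round(r["xyz"],3),round(r["p"],2),np.round(proj(p,r["xyz"])))
E
```

```text
0.0 [0.1614 0.6031 0.2436] [ 1.305e-01  9.914e-01 -1.000e-03 -3.000e-04] 0.08728076409705852
top drop_box [ 0.584 -0.009  0.002] 0.61 [215. 180.]
top mailer_centre [ 0.557 -0.01   0.04 ] 0.89 [214. 188.]
top mailer_centre [ 0.524 -0.149  0.01 ] 0.81 [271. 203.]
top mailer_centre [0.52  0.215 0.01 ] 0.63 [122. 205.]
top mailer_centre [ 0.359 -0.096  0.014] 0.56 [250. 271.]
top flap_edge [ 0.609 -0.004  0.037] 0.58 [212. 167.]
top tail_pad [0.545 0.076 0.065] 0.8 [176. 192.]
top tube [ 0.572 -0.357  0.002] 0.61 [353. 184.]
top marker [ 0.521 -0.072  0.004] 0.85 [240. 205.]
top clips [ 0.644 -0.102 -0.003] 0.64 [251. 157.]
side drop_box [ 0.587 -0.007 -0.   ] 0.9 [230. 232.]
side mailer_centre [ 0.354 -0.101  0.014] 0.86 [320. 211.]
side mailer_centre [0.52  0.209 0.007] 0.84 [246. 303.]
side mailer_centre [ 0.527 -0.151  0.004] 0.69 [258. 197.]
side flap_edge [ 0.609 -0.005  0.037] 0.85 [221. 221.]
side tail_pad [0.543 0.074 0.065] 0.97 [243. 238.]
side marker [ 0.52  -0.074 -0.003] 0.77 [258. 217.]
side clips [ 0.64 -0.1  -0.01] 0.4 [216. 209.]
```

Run:
```python
import cv2,numpy as np
a=cv2.imread('pics/top0.png');b=cv2.imread('pics/side0.png')
A=cv2.resize(a[130:300,90:370],(800,486),interpolation=cv2.INTER_CUBIC)
cv2.imwrite('pics/topc.png',A)
cv2.imwrite('pics/sidec.png',cv2.resize(b[160:320,160:360],(750,600),interpolation=cv2.INTER_CUBIC))
```

```text
(no output)
```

View pics/topc.png

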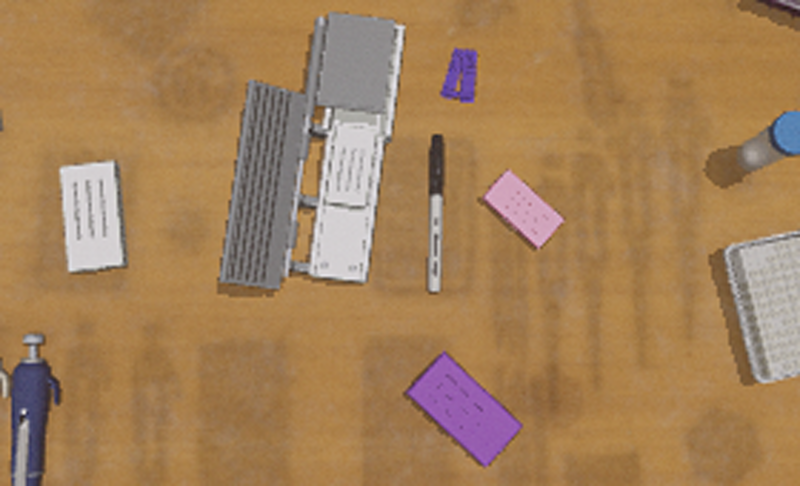

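View pics/sidec.png

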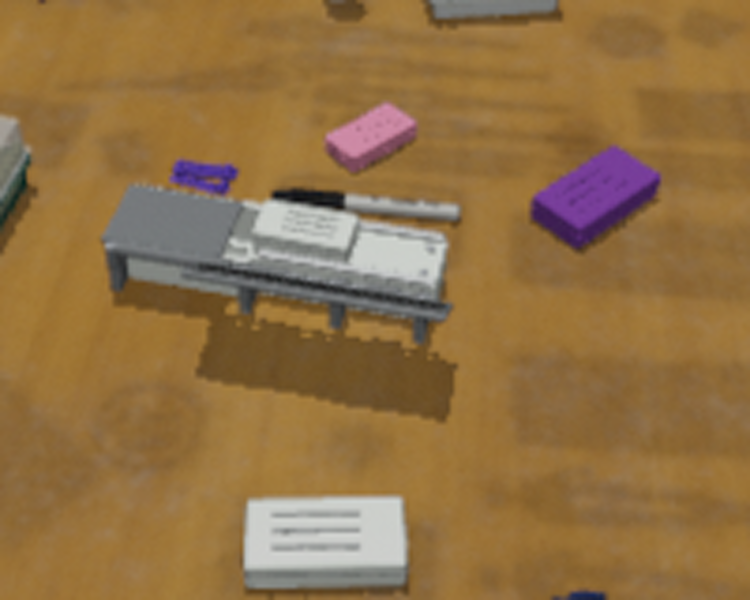

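The meant mailer is the white one on the deck, at top (214,188). The look-alikes are the larger white one on the table at (122,205), the pink one at (271,203) and the purple one at (250,271). In the crops the tail is on the left (+y), and the flap is at the far end. Next I fit the box pose.

```bash
cat > fit.py <<'E'
from h import *
from scipy.optimize import least_squares
p=robot.camera("top");s=robot.camera("side")
k=800/280
tp=lambda u,v:np.array([90+u/k-.3,130+v/k-.3])
sp=lambda u,v:np.array([160+u/3.75-.3,160+v/3.75-.3])
P=[(p,(-140,88,76),tp(220,286)),(p,(25,88,76),tp(250,82)),(p,(100,37,41),tp(327,14)),(p,(100,-21,41),tp(393,18)),
(p,(20,-21,41),tp(385,112)),(p,(20,37,41),tp(309,102)),
(s,(-140,88,76),sp(450,308)),(s,(100,37,41),sp(106,240)),(s,(100,-21,41),sp(135,188)),(s,(20,-21,41),sp(243,206))]
def W(v,b):
    b=np.array(b)/1000.;c,n=np.cos(v[2]),np.sin(v[2]);return np.array([v[0]+c*b[0]-n*b[1],v[1]+n*b[0]+c*b[1],b[2]])
f=lambda v:np.concatenate([proj(q,W(v,b))-u for q,b,u in P])
r=least_squares(f,[.585,-.008,-.1],loss='soft_l1');v=r.x
print(v,np.degrees(v[2]));print(np.round(f(v).reshape(-1,2),1).tolist())
for n,X in(("mail",(.557,-.01,.04)),("fe",(.609,-.0045,.037)),("tp",(.544,.075,.065))):
    d=np.array(X)-[v[0],v[1],0];c,q=np.cos(v[2]),np.sin(v[2]);print(n,np.round([c*d[0]+q*d[1],-q*d[0]+c*d[1],d[2]],4))
for u in((328,204),(366,208),(335,122),(381,125)):
    X=onz(p,tp(*u),.05);d=X-[v[0],v[1],0];print(np.round([c*d[0]+q*d[1],-q*d[0]+c*d[1]],4))
o=robot.get_obs()
from scipy.spatial.transform import Rotation as R
print(np.round(R.from_quat(o['tool_rot']).as_matrix(),3).tolist())
E
python3 fit.py
```

```text
[ 0.58630235 -0.00926817 -0.10926557] -6.260456248121978
[[0.3, -0.3], [-0.6, 0.1], [-0.6, -0.5], [0.0, 0.8], [-0.9, -0.2], [1.7, 0.7], [0.6, 1.6], [-0.5, -0.5], [-0.7, -1.5], [0.1, -1.8]]
mail [-0.029  -0.0039  0.04  ]
fe [0.022  0.0072 0.037 ]
tp [-0.0512  0.0792  0.065 ]
[-0.064   0.0143]
[-0.064  -0.0171]
[0.0049 0.0168]
[ 0.0066 -0.0215]
[[-0.966, 0.259, -0.0], [0.259, 0.966, 0.0], [0.0, 0.0, -1.0]]
```

Request:
move_arm --series "-25 -24 0 0 0 -1; -50 -48 0 0 0 -2; -80 -76 0 0 0 -3; -110 -104 0 0 0 -4; -140 -132 0 0 0 -5; -170 -161 0 0 0 -6; -200 -189 0 0 0 -7.5; -225 -213 0 0 0 -8.7" --jaw 0.69

```text
time: 1.57
position: [0.3249, 0.3376, 0.2448]
tool_rot: [0.055, 0.999, -0.0, 0.0]
ft_force: [-0.5, 0.1, -0.2]
grip_width: 0.0603
grip_force: 0.0
```

```bash
cat > go.py <<'E'
from h import *
from scipy.spatial.transform import Rotation as R
import sys
v=np.array([.5863,-.0093,-.10927])
def rep(bx,by,tipz):
    o=robot.get_obs();M=R.from_quat(o['tool_rot']).as_matrix()
    c,s=np.cos(v[2]),np.sin(v[2])
    t=np.array([v[0]+c*bx-s*by,v[1]+s*bx+c*by,tipz+.022])
    B=np.array([[-c,s,0],[-s,-c,0],[0,0,-1]]); B=np.array([[-c,-s,0],[-s,c,0],[0,0,-1]])
    d=o['position']-np.r_[v[:2],0]
    print('t',o['time'],'w',o['grip_width'],'F',np.round(o['ft_force'],1))
    print('box tcp mm',np.round(np.array([c*d[0]+s*d[1],-s*d[0]+c*d[1],d[2]-.022])*1e3,1))
    print('shift',np.round(M.T@(t-o['position'])*1e3,1),'turn',np.round(np.degrees(R.from_matrix(M.T@B).as_rotvec()),2))
if __name__=="__main__": rep(*[float(a)/1e3 for a in sys.argv[1:]])
E
python3 go.py -82 36.5 110
```

```text
t 1.5667 w 0.060282219011020544 F [-0.5  0.1 -0.2]
box tcp mm [-297.6  316.4  222.8]
shift [-215.5 -279.9  113. ] turn [0.   0.05 0.01]
```

Request:
move_arm --series "-20 -26 0 0 0 0; -45 -58 0 0 0 0; -70 -91 0 0 0 0; -95 -123 0 0 0 0; -120 -156 0 0 0 0; -145 -188 0 0 0 0; -170 -221 0 0 0 0; -190 -247 0 0 0 0"

```text
time: 2.23
position: [0.4874, 0.0706, 0.2449]
tool_rot: [0.056, 0.998, -0.0, 0.001]
ft_force: [0.5, 0.7, -0.3]
grip_width: 0.0602
grip_force: 0.0
```

```bash
python3 go.py -82 36.5 110
```

```text
t 2.2333 w 0.060215371564312684 F [ 0.5  0.7 -0.3]
box tcp mm [-107.    68.6  222.9]
shift [-24.9 -32.  113. ] turn [-0.02  0.11 -0.12]
```

Request:
move_arm --series "-12 -16 15 0 0 0; -25 -32 40 0 0 0; -25 -32 65 0 0 0; -25 -32 90 0 0 0; -25 -32 113 0 0 0; -25 -32 113 0 0 0"

```text
time: 2.73
position: [0.5044, 0.0388, 0.128]
tool_rot: [0.055, 0.998, 0.0, -0.004]
ft_force: [0.4, 0.1, -0.1]
grip_width: 0.0601
grip_force: 0.0
```

```bash
python3 go.py -82 36.5 40
python3 - <<'E'
from h import *
p=robot.camera("side");t=robot.camera("top")
a=cv2.resize(p["img"][130:290,160:360],(500,400),interpolation=cv2.INTER_CUBIC)
b=cv2.resize(t["img"][120:250,150:270],(300,325),interpolation=cv2.INTER_CUBIC)
c=np.zeros((400,800,3),np.uint8);c[:,:500]=a;c[:325,500:]=b
save({"img":c},"d1.png")
E
```

```text
t 2.7333 w 0.060130158526013534 F [ 0.4  0.1 -0.1]
box tcp mm [-86.7  38.9 106. ]
shift [-5.2 -2.4 66. ] turn [ 0.02 -0.48 -0.09]
```

View pics/d1.png

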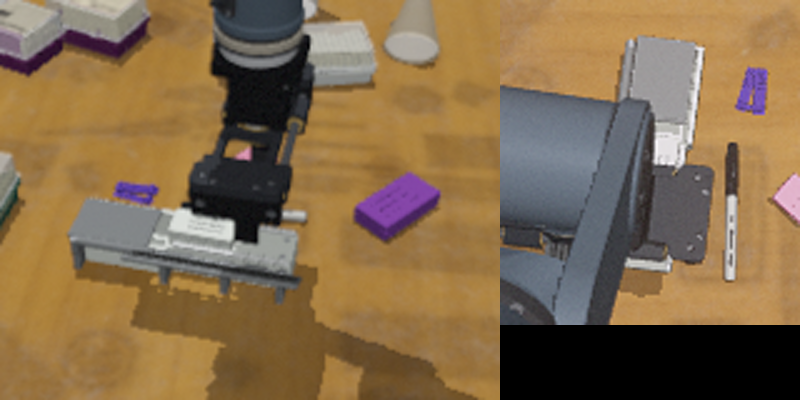

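The gripper stands behind the mailer (side crop, finger at ~(243,235), mailer at (205,225)), with both fingers over tail and deck. Next I descend.

Request:
move_arm --series "2 -1 10 0 0 0; 4 -2 20 0 0 0; 4 -2 30 0 0 0; 4 -2 38 0 0 0; 4 -2 45 0 0 0; 4 -2 45 0 0 0"

```text
time: 3.33
position: [0.5032, 0.0372, 0.086]
tool_rot: [0.055, 0.998, -0.0, 0.0]
ft_force: [-0.4, -0.7, 0.3]
grip_width: 0.0601
grip_force: 0.7
```

```bash
python3 go.py -82 36.5 39
```

```text
t 3.3333 w 0.06011291773431818 F [-0.4 -0.7  0.3]
box tcp mm [-87.7  37.2  64. ]
shift [-5.7 -0.7 25. ] turn [-0.01  0.01 -0.03]
```

Request:
move_arm --series "0 0 5 0 0 0; 0 0 10 0 0 0; 0 0 15 0 0 0; 0 0 20 0 0 0; 0 0 23 0 0 0; 0 0 25 0 0 0; 0 0 25 0 0 0"

```text
time: 3.92
position: [0.5034, 0.0376, 0.0614]
tool_rot: [0.055, 0.998, 0.0, 0.001]
ft_force: [1.6, 3.3, 5.5]
grip_width: 0.0602
grip_force: 2.9
```

```bash
python3 go.py -82 36.5 38
python3 - <<'E'
from h import *
p=robot.camera("side")
a=cv2.resize(p["img"][150:290,160:340],(720,560),interpolation=cv2.INTER_CUBIC)
save({"img":a},"d2.png")
for t in("flap_edge","tail_pad","mailer_centre"):
    for r in robot.tip_of(p,t)[:2]: print(t,np.round(r["xyz"],3),round(r["p"],2))
E
```

```text
t 3.9167 w 0.06022668859468203 F [1.6 3.3 5.5]
box tcp mm [-87.5  37.5  39.4]
shift [-5.5 -1.   1.4] turn [ 0.03  0.06 -0.07]
flap_edge [0.607 0.008 0.061] 0.68
tail_pad [0.544 0.083 0.034] 0.81
mailer_centre [0.519 0.209 0.007] 0.71
mailer_centre [ 0.355 -0.099  0.012] 0.65
```

View pics/d2.png

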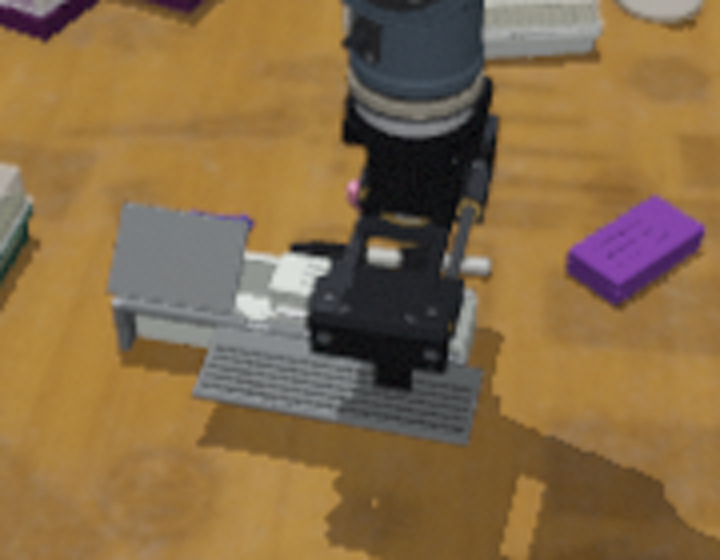

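The flap stands open and the finger at (393,375) presses the tail. The mailer at (298,272) hasn't moved. Now I push.

Request:
move_arm --series "-4 0 1 0 0 0; -10 0 1 0 0 0; -16 0 1 0 0 0; -22 0 1 0 0 0; -28 0 1 0 0 0; -34 0 1 0 0 0; -40 0 1 0 0 0; -46 0 1 0 0 0"

```text
time: 4.78
position: [0.5423, 0.0333, 0.0602]
tool_rot: [0.054, 0.999, 0.0, -0.007]
ft_force: [-8.5, 1.5, 12.0]
grip_width: 0.0599
grip_force: 5.9
```

```bash
python3 go.py 4 37.5 38.5
python3 - <<'E'
from h import *
p=robot.camera("side")
a=cv2.resize(p["img"][150:290,160:340],(720,560),interpolation=cv2.INTER_CUBIC)
save({"img":a},"d3.png")
for r in robot.tip_of(p,"flap_edge")[:2]: print(np.round(r["xyz"],3),round(r["p"],2))
E
```

```text
t 4.7833 w 0.05994189059764506 F [-8.5  1.5 12. ]
box tcp mm [-48.3  37.5  38.2]
shift [-52.3  -0.1  -1.1] turn [ 0.   -0.81  0.07]
[0.607 0.006 0.063] 0.69
```

View pics/d3.png

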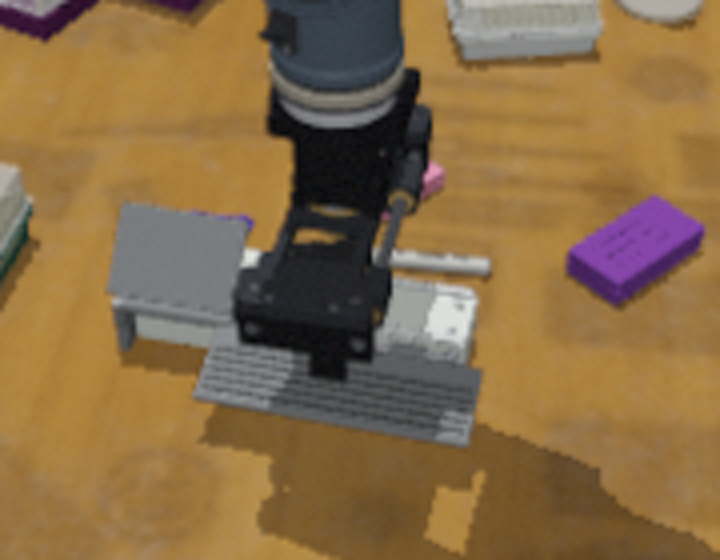

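Request:
move_arm --series "-6 0 -0.5 0 0 0; -12 0 -0.5 0 0 0; -18 0 -0.5 0 0 0; -24 0 -0.5 0 0 0; -29 0 -0.5 0 0 0; -33 0 -0.5 0 0 0; -37 0 -0.5 0 0 0; -40 0 -0.5 0 0 0"

```text
time: 5.55
position: [0.5851, 0.0281, 0.0605]
tool_rot: [0.054, 0.999, 0.0, -0.004]
ft_force: [-4.3, 0.8, 5.0]
grip_width: 0.0602
grip_force: 3.0
```

```bash
python3 go.py 5 37.5 38.5
```

```text
t 5.55 w 0.06020293392698019 F [-4.3  0.8  5. ]
box tcp mm [-5.3 37.1 38.5]
shift [-10.3   0.4  -0.1] turn [-0.02 -0.45  0.03]
```

Request:
move_arm --series "-3 0 0 0 0 0; -6 0 0 0 0 0; -8 0 0 0 0 0; -10 0 0 0 0 0; -11 0 0 0 0 0; -11 0 0 0 0 0; -11 0 0 0 0 0"

```text
time: 6.13
position: [0.5962, 0.0269, 0.0605]
tool_rot: [0.054, 0.999, -0.0, -0.003]
ft_force: [-3.6, 1.9, 6.0]
grip_width: 0.06
grip_force: 2.9
```

```bash
python3 go.py 5 37.5 38.5
python3 - <<'E'
from h import *
p=robot.camera("side");w=robot.camera("wrist")
a=cv2.resize(p["img"][180:280,170:295],(400,320),interpolation=cv2.INTER_CUBIC)
c=np.zeros((320,800,3),np.uint8);c[:,:400]=a;c[:300,400:]=cv2.resize(w["img"],(400,300))
save({"img":c},"d4.png")
E
```

```text
t 6.1333 w 0.0600061628448275 F [-3.6  1.9  6. ]
box tcp mm [ 5.9 37.1 38.5]
shift [0.9 0.4 0. ] turn [-0.02 -0.4   0.02]
```

View pics/d4.png

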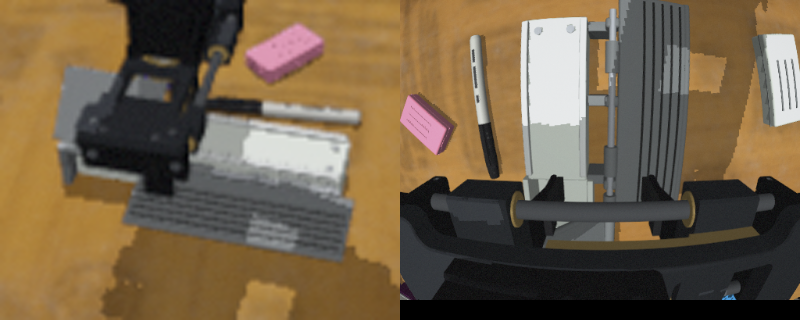

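Request:
move_arm --series "-1.5 0 0 0 0 0; -1.5 0 0 0 0 0; 4 0 0 0 0 0; 12 0 0 0 0 0; 22 0 0 0 0 0; 34 0 0 0 0 0; 46 0 0 0 0 0; 56 0 0 0 0 0"

```text
time: 6.9
position: [0.546, 0.0321, 0.0621]
tool_rot: [0.055, 0.998, -0.0, 0.004]
ft_force: [3.9, -0.1, 5.2]
grip_width: 0.0598
grip_force: 2.7
```

```bash
python3 go.py 5 37.5 38.5
python3 - <<'E'
from h import *
p=robot.camera("side");w=robot.camera("top")
a=cv2.resize(p["img"][180:280,170:295],(400,320),interpolation=cv2.INTER_CUBIC)
c=np.zeros((320,800,3),np.uint8);c[:,:400]=a;c[:,400:]=cv2.resize(w["img"][120:216,170:290],(400,320),interpolation=cv2.INTER_CUBIC)
save({"img":c},"d5.png")
E
```

```text
t 6.9 w 0.05981183252401127 F [ 3.9 -0.1  5.2]
box tcp mm [-44.5  36.8  40.1]
shift [-49.5   0.8   1.9] turn [-0.02  0.41 -0.07]
```

View pics/d5.png

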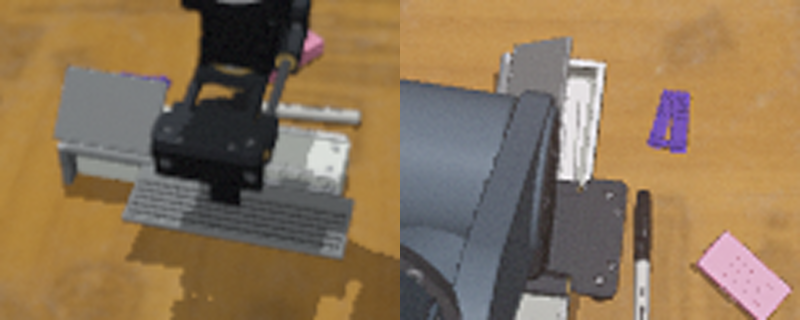

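The top view (580,125) shows the mailer lying in the pit beside the open flap. Next I release by lifting.

Request:
move_arm --series "0 0 -5 0 0 0; 0 0 -12 0 0 0; 0 0 -20 0 0 0; 0 0 -30 0 0 0; 10 0 -50 0 0 0; 30 0 -80 0 0 0; 60 0 -110 0 0 0; 90 0 -140 0 0 0"

```text
time: 7.67
position: [0.4539, 0.0427, 0.201]
tool_rot: [0.055, 0.998, 0.0, -0.001]
ft_force: [0.4, -0.2, 0.7]
grip_width: 0.0599
grip_force: 0.0
```

Request:
move_arm --series "0 30 0 0 0 0; 0 65 0 0 0 0; 0 105 0 0 0 0; 0 145 0 0 0 0; 0 185 0 0 0 0; 0 220 0 0 0 0; 0 240 0 0 0 0; 0 240 0 0 0 0"

```text
time: 8.33
position: [0.4814, 0.2851, 0.2005]
tool_rot: [0.053, 0.999, 0.001, 0.001]
ft_force: [0.5, 0.0, 0.9]
grip_width: 0.0601
grip_force: 0.0
```

Run:
```python
from h import *
p=robot.camera("side");w=robot.camera("top")
a=cv2.resize(p["img"][180:280,170:295],(400,320),interpolation=cv2.INTER_CUBIC)
c=np.zeros((400,800,3),np.uint8);c[:320,:400]=a;c[:,400:]=cv2.resize(w["img"][130:250,160:280],(400,400),interpolation=cv2.INTER_CUBIC)
save({"img":c},"d6.png")
for t in("flap_edge","tail_pad","mailer_centre","marker","clips"):
    for r in robot.tip_of(w,t)[:4]: print(t,np.round(r["xyz"],3),round(r["p"],2))
print(robot.get_obs()['time'],robot.get_obs()['ft_force'])
```

```text
flap_edge [ 0.607 -0.003  0.039] 0.87
tail_pad [0.541 0.074 0.066] 0.69
tail_pad [ 0.625 -0.014  0.012] 0.25
mailer_centre [0.519 0.216 0.011] 0.92
mailer_centre [ 0.358 -0.102  0.013] 0.7
mailer_centre [ 0.524 -0.148  0.01 ] 0.59
mailer_centre [ 0.624 -0.012  0.008] 0.5
marker [ 0.52  -0.074  0.002] 0.49
8.6833 [0.69745159 0.00291696 0.06315858]
```

View pics/d6.png

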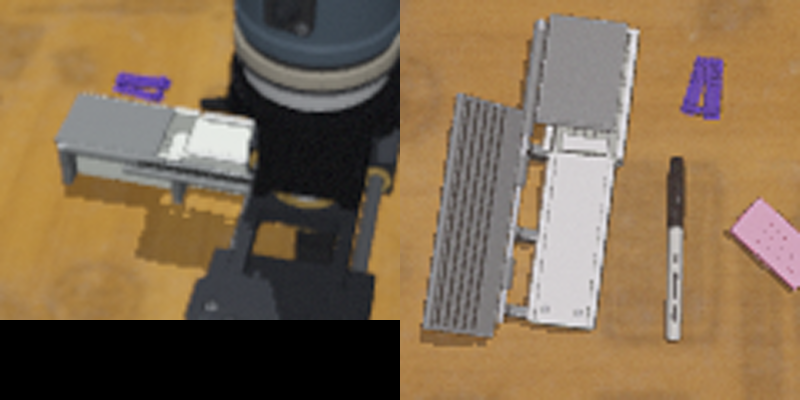

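The flap is shut at (585,75) with the mailer under it in the pit; the deck is clear and the neighbouring things are unmoved.

```bash
python3 -c "
from rig import robot
print(robot.hand_in())"
```

```text
the job is handed in; nothing more can be done
None
```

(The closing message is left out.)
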